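# Bring the thread checker lightly onto the hub bolt

### The job

First, with the checker's foot still clear of the bolt, push the brass dog pin round so that the white line on the dial meets the brass mark on the base plate. Then slide the red thread checker along its rail until its sprung foot bears lightly on the bolt's bright strip, with the barrel's mouth standing inside the green band of the plunger and never driven far on into the red. Keep the gripper off the bolt and the foot, and leave the washers and everything else lying about where they are.

Things in the scene. Friction and masses are not known exactly. Their poses are not given: they have to be found in the camera images.
- stand: grey fixed base plate of the inspection stand, 150 x 300 x 16 mm, top at 16 mm above the table; origin at the centre of its underside, axes: z up, y along the rail away from the bolt towards the checker's back, x across. In this frame the bolt's vertical axis is at (0, -75 mm); the checker slides along the line x = 0 towards -y.
- nest (a joint): turn of the dial with the bolt about the bolt's vertical axis, rad; 0 when the white line meets the brass mark (the bright strip then faces the checker), positive counter-clockwise from above; starts between 0.6 and 1.7, range -0.7 to 2.4, no stop or detent at 0; turns stiffly (0.08 N m of friction) and stays where it is left.
- dog (a point): centre of the top of the brass dog pin, 75 mm above the table: an upright pin 10 mm in diameter and 47 mm tall on the dial, 42 mm from the bolt's axis, on the other side of the axis from the white line. It turns with the dial: at nest = 0 it lies on the stand's -x side of the bolt.
- line (a point): outer end of the white line, 26 mm long and 6 mm wide, on the dial's top, 48 mm from the bolt's axis. The dial is dark steel, 100 mm across, its top 28 mm above the table; the aluminium collar on it, 38 mm across, reaches 42 mm above the table.
- mark (a point): inner end of the brass mark (a short bar with a cross bar) on the base plate beside the dial, on the stand's +x side of the bolt, 54 mm from the bolt's axis.
- bolt: tarnished brown hub bolt standing upright in the dial's collar, 22 mm in diameter, its top 107 mm above the table, turning with the dial; origin on its axis 42 mm above the table, z up. A bright steel strip 8 mm wide runs up its side; the strip's face is 12 mm from the axis, along the bolt's own +y, and faces the checker at nest = 0.
- checker (a joint): travel of the red thread checker along its rail towards the bolt, m: 0 to 0.095, starts between 0 and 0.035; it slides with 6 N of friction, which is more than the plunger's spring, so it stays where it is left. At nest = 0 the foot first meets the strip at checker = 0.068; beyond that the plunger goes in by the same amount.
- push_face (a point): centre of the checker's flat back face (away from the bolt), where to push it towards the stand's -y; 58 mm above the table. The checker is a red block 40 mm wide across the rail, 50 mm long along it, from 22 to 75 mm above the table. From the back face to the barrel's mouth is 54.5 mm, to the foot's face 75 mm when the plunger is free. At checker = 0 it lies at stand y = 80 mm.
- plunger (a joint): how far the sprung plunger is pushed into the barrel, m: 0 free, 0.016 at its stop; spring 350 N/m. It is 8 mm in diameter, 58 mm above the table, points to the bolt and is painted in bands from the barrel's mouth on: 3 mm white, 6 mm green, then red, so the mouth stands in the green from 3 to 9 mm (1 to 3 N).
- foot: brass foot at the plunger's end, 10 mm wide, 12 mm tall, 4 mm thick, which bears on the bolt; its origin is in the middle of its width, in the plane of the face that meets the bolt, 16 mm above the table (42 mm below the foot's middle).
- spare_bolt: tarnished hex bolt lying on the table, about 85 mm long, head 37 mm across; leave alone
- washer_a: copper crush washer, 28 mm across, 4 mm thick, lying on the stand's plate on its +x side beside the rail; leave alone
- washer_b: second copper crush washer, same size, on the same side further from the bolt; leave alone
- jar: closed jar 56 mm across, 70 mm tall, on the table; leave alone
- ring_gauge: steel ring gauge 60 mm across, 18 mm thick, lying on the table; leave alone
- brush: small brush lying on the table; leave alone

How it is judged:
On the way, in this order (a step that is already met when the one before it is completed fails the run):
1. the white line meets the brass mark (within 0.1 rad) while the foot is still clear of the bolt (value of joint nest between -0.1 and 0.1 rad and value of joint plunger below 0.001 m and value of joint checker below 0.066 m), for 0.2 s.
2. the foot bears on the bolt with the barrel's mouth in the green band (value of joint nest between -0.1 and 0.1 rad and value of joint plunger between 0.003 and 0.009 m and contact force between foot and bolt above 0.5 N), for 0.3 s.
At the end, for the whole second after the job is handed in: The dial is within 0.1 rad of white line on brass mark, the foot bears on the bolt with the plunger 3 to 9 mm in (mouth in the green band), the dial and the checker are at rest, and nothing else has been disturbed (all of step 2 and velocity of joint checker between -0.01 and 0.01 m/s and velocity of joint nest between -0.05 and 0.05 rad/s); the robot touches nothing.
It fails at once if the foot presses on the bolt with more than 4.5 N (plunger nearly 13 mm in) (contact force between foot and bolt above 4.5 N).
It fails at once if the foot bears on the bolt while the line is more than 0.2 rad off the mark (contact force between foot and bolt above 0.3 N and (value of joint nest above 0.2 rad or value of joint nest below -0.2 rad)).
It fails at once if the robot touches the bolt with more than 1 N (contact force between the arm and bolt above 1 N).
It fails at once if the robot touches the foot with more than 1 N (contact force between the arm and foot above 1 N).
It fails at once if a washer, the spare bolt, the jar, the ring gauge or the brush is moved by more than 15 mm (distance of any of spare_bolt, washer_a, washer_b, jar, ring_gauge, brush from where it was at the start of the episode above 0.015 m).
It also fails if it takes over 56 s, if anything falls off the work surface, if the arm or the gripper's body presses on something with over 40 N, if the wrist force passes 120 N, or if a joint passes its speed limit or range.

### The arm

A 6-joint arm with a two-finger parallel gripper is mounted at the origin on the work surface. World frame = base frame: x ahead of the robot, y to its left, z up, the work surface at z = 0. Lengths are in m, angles in rad, forces in N, time in s.
With the tool pointing down it reaches from about 0.325 to 0.85 m from the base axis. Payload 4.4 kg.
Tool frame: the origin (TCP) lies midway between the tips of the shut fingers; the grasp point (between the pads) lies 19 mm behind it; z points along the fingers, y is the line along which they close (so a half turn about z gives the same grasp; the last joint's range is limited). The gripper opens to 94 mm and grips with 3 to 60 N. Pads are 16 mm wide; open, the fingers measure 119 mm over their backs; the gripper's body (75 mm by 177 mm) begins 78 mm behind the grasp point.
Start: joints at [1.026, 0.207, 1.542, -0, 1.393, -0.15], TCP at [0.221, 0.531, 0.205] pointing down, gripper open.
Joint ranges: [-2.73, 2.73], [-0.86, 2.22], [0.23, 2.46], [-1.11, 4.25], [0.08, 2.63], [-2.82, 2.82]. Speed limits (rad/s): [2.79, 2.79, 3.14, 3.14, 3.14, 3.14].

### API

Orientations are given as a 3x3 rotation matrix whose columns are the frame's x, y, z axes.
In Python, from plant import robot, sensors, grab_frame, cut_out, landmark_of gives the robot as it stands. Calls block until the motion is done:
- robot.move_ptp(position, orientation): joint-space move of the TCP to a pose.
- robot.move_linear(position, orientation=None, max_speed=0.15, stop_force=None): straight line of the TCP; orientation=None keeps the orientation; max_speed is the mean speed in m/s. With stop_force (N) it stops when the force on the tool has changed by that much, and returns True; else False.
- robot.movej(angles): joint-space move.
- robot.command_gripper(opening, squeeze=None): finger opening in m; squeeze is the grip in N (None keeps the last); returns when the fingers have stopped.
- robot.pause(seconds).
- robot.inverse_kinematics(position, orientation): joint angles nearest the present ones, or None.
- sensors.get_state(): the state.
- grab_frame(name): name is "scene" or "top"; returns a dict with "frame" (480x640x3 uint8, blue, green, red), "depth" (480x640 float32, m along the optical axis (not along the pixel's ray), 0 where there is no reading), "camera_matrix" (3x3 intrinsics, pixels), "world_from_camera" (4x4, takes a point from camera to world coordinates). Camera axes: x right, y down, z forward; pixel columns grow to the right and rows downward; lengths in m; the calibration is good to about 2 mm. A picture is of the moment at which its call begins.
A pose or a line that the arm cannot do raises robot.Unreachable and nothing moves.
- robot.job_done(): hands the job in; it is judged then, once.
Trained networks look in a picture, given as the dict that the camera call returned (one of the last four; its "shot" number tells which), for a name from the list of things; names that differ only in an ending like _2 or _b are one class to them, and where a whole thing is asked for, a point or a joint stands for the part that bears it (a point fixed in the world has none). Each returns a list of dicts, best first, with "conf" (0 to 1); they miss things now and then, are a little off and sometimes report something else, mostly with a low value. They report only what shows in the picture. A call takes as long as a camera call.
- cut_out(thing, picture): "region" (480x640 bool, what is visible of it) and "at" ([row, column] in pixels, amid what is visible of it).
- landmark_of(thing, picture): "at" ([row, column] in pixels: a listed point, or the origin of a listed thing).
The state is a dict: "t": time; "q": joint angles; "qvel": joint speeds; "joint_torque": joint torques, N m; "ee_pos": TCP position; "tcp_rot": TCP orientation; "ft_force": force on the tool from outside, world axes, zero at the start; "wrist_torque": the same for the moment, N m; "opening": finger opening in m; "grasp_force": force on a finger pad.
Only numpy, scipy, OpenCV 4.12 (cv2) and the standard library are available. Lean on these libraries where they do the work, as an engineer would, in place of code of your own. Each camera call takes 0.05 s, during which the arm holds its last target. There are 200 camera calls.

## Working session

There is one attempt and no reset: what is moved stays moved. The work goes in short steps, each a Python script; the robot and the scene stay as the last script left them, time stands still between calls to the robot, and variables do not carry over. Pictures are saved under pics/ and viewed, at most 10 in all, crops included, and the job is handed in when it is done.

```bash
ls; mkdir -p pics; cat > h.py <<'E'
import numpy as np, cv2
from plant import robot, sensors, grab_frame, cut_out, landmark_of
def onplane(p,rc,z):
    K=p["camera_matrix"];T=p["world_from_camera"]
    d=T[:3,:3]@np.linalg.solve(K,[rc[1],rc[0],1.]);o=T[:3,3]
    return o+d*(z-o[2])/d[2]
Z=dict(dog=.075,line=.028,mark=.016,bolt=.042,push_face=.058,stand=0,foot=.016,washer_a=.016,jar=0,ring_gauge=0)
def look(cam,names,p=None):
    p=p or grab_frame(cam);r={}
    for n in names:
        for l in landmark_of(n,p)[:2]:
            w=onplane(p,l["at"],Z[n]);r.setdefault(n,[]).append(w)
            print(cam,n,round(l["conf"],2),np.round(l["at"],1),np.round(w,4))
    return p,r
E
python3 - <<'E'
from h import *
for c in("top","scene"):
    p,r=look(c,Z); cv2.imwrite(f"pics/{c}0.png",p["frame"])
    print(np.round(p["world_from_camera"],2).tolist())
print(sensors.get_state()["t"])
E
```

```text
pics
plant.py
top dog 0.81 [247.1 408.1] [ 0.5364 -0.1615  0.075 ]
top dog 0.46 [229.2 357.7] [ 0.5734 -0.0547  0.075 ]
top line 0.65 [216.8 381.8] [ 0.6107 -0.1114  0.028 ]
top mark 0.86 [209.  402.2] [ 0.6319 -0.1591  0.016 ]
top mark 0.28 [215.7 383. ] [ 0.6158 -0.1155  0.016 ]
top bolt 0.7 [230.7 394.3] [ 0.5771 -0.1372  0.042 ]
top push_face 0.66 [216.6 330.5] [0.6034 0.0034 0.058 ]
top stand 0.91 [230.2 358.8] [ 0.5846 -0.0618  0.    ]
top washer_a 0.49 [195.9 326. ] [0.66   0.0142 0.016 ]
top washer_a 0.4 [201.2 343.9] [ 0.6482 -0.0267  0.016 ]
top jar 0.89 [294.7 154.1] [0.4317 0.3958 0.    ]
top ring_gauge 0.66 [203.6 485.5] [ 0.6509 -0.354   0.    ]
[[0.01, -0.99, 0.15, 0.39], [-1.0, -0.01, 0.0, 0.01], [0.0, -0.15, -0.99, 1.07], [0.0, 0.0, 0.0, 1.0]]
scene dog 0.98 [244.6 270.6] [ 0.5466 -0.1736  0.075 ]
scene line 0.9 [275.4 304.4] [ 0.6188 -0.1151  0.028 ]
scene line 0.23 [275.6 324.8] [ 0.6327 -0.072   0.028 ]
scene mark 0.82 [287.1 288.4] [ 0.6337 -0.1553  0.016 ]
scene bolt 0.52 [262.9 285.7] [ 0.58   -0.1482  0.042 ]
scene push_face 0.81 [251.5 348. ] [ 0.6004 -0.0083  0.058 ]
scene stand 0.77 [275.3 321.5] [ 0.5951 -0.0703  0.    ]
scene stand 0.47 [264.9 510.6] [ 0.6871  0.3638 -0.    ]
scene washer_a 0.62 [283.9 343. ] [ 0.6582 -0.0376  0.016 ]
scene washer_a 0.5 [283.6 366.9] [0.6726 0.0131 0.016 ]
scene jar 0.94 [208.9 473.4] [0.4372 0.3955 0.    ]
scene jar 0.73 [281.7 368.9] [0.649  0.0262 0.    ]
scene ring_gauge 0.61 [318.8 195.1] [ 0.6591 -0.3612 -0.    ]
[[0.29, 0.54, -0.79, 1.62], [0.96, -0.17, 0.23, -0.32], [-0.0, -0.82, -0.57, 0.84], [0.0, 0.0, 0.0, 1.0]]
1.1
```

```bash
python3 - <<'E'
import cv2
a=cv2.imread("pics/top0.png")[150:300,290:490]
b=cv2.imread("pics/scene0.png")[190:340,220:420]
cv2.imwrite("pics/a.png",cv2.vconcat([cv2.resize(x[:,:],(800,600)) for x in(a,)]))
cv2.imwrite("pics/b.png",cv2.resize(b,(800,600)))
E
```

```text
(no output)
```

View pics/a.png

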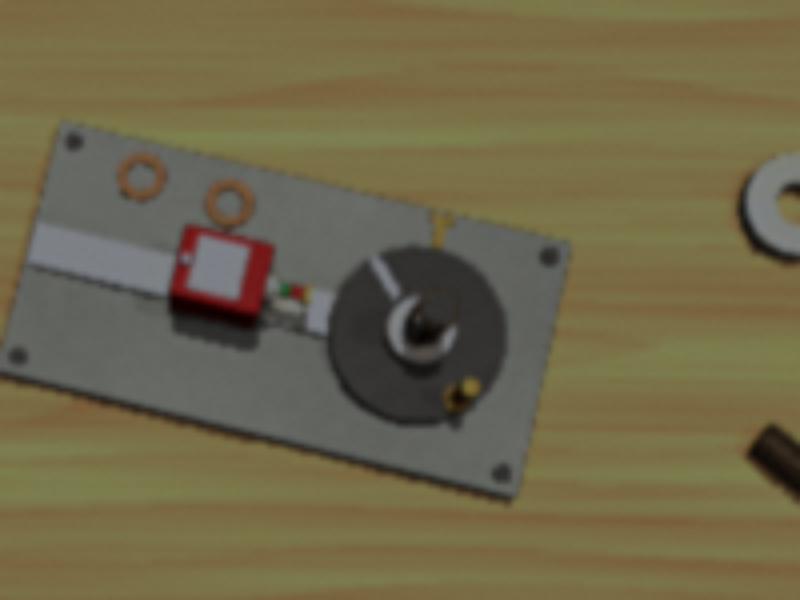

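View pics/b.png

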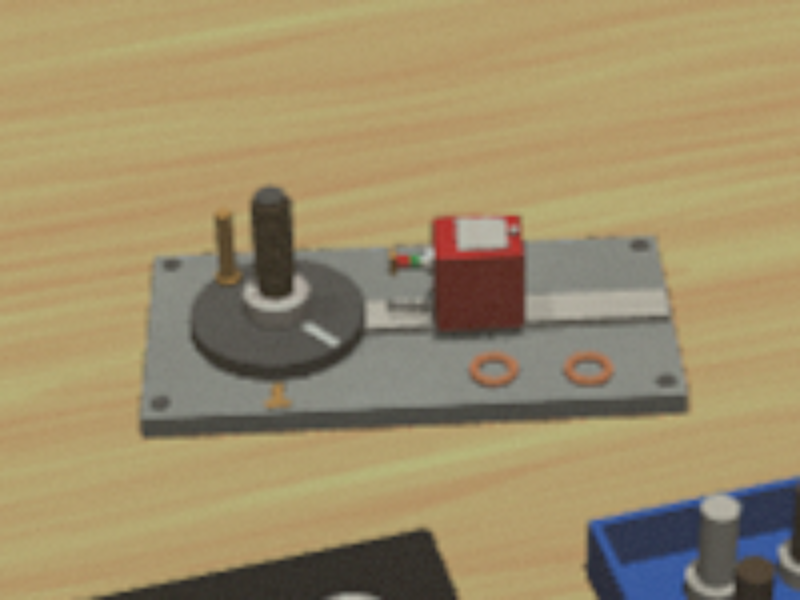

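View pics/top0.png

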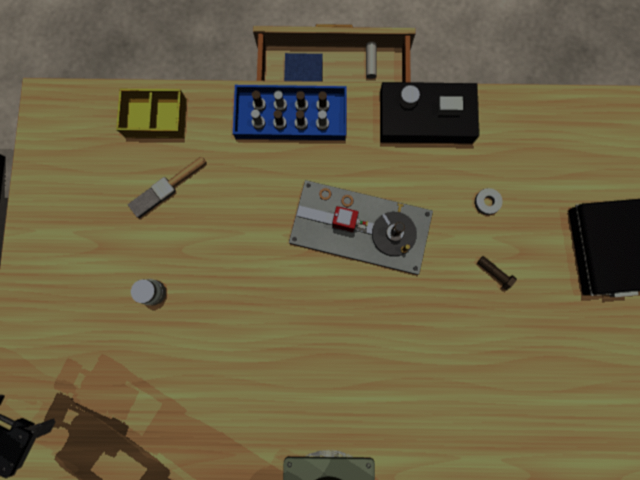

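The top picture shows the plate with screw heads at crop (73,141), (549,257), (502,473), (17,356). The dial is on the right, with the line at about (385,280), the mark at (440,230) and the dog at (468,388). The checker is at (220,270), with both washers above it. I'll use the four screw heads in both views to fit the stand pose.

```bash
python3 - <<'E'
from h import *
H={"top":((290,150),[(17,356),(73,141),(549,257),(502,473)]),"scene":((220,190),[(640,244),(666,380),(160,403),(172,264)])}
for c,(o,h) in H.items():
    p=grab_frame(c)
    # order: (-x,+y),(+x,+y),(+x,-y),(-x,-y)
    w=np.array([onplane(p,(o[1]+y/4-.4,o[0]+x/4-.4),.016) for x,y in h])[:,:2]
    ctr=w.mean(0); ey=(w[0]+w[1]-w[2]-w[3]);ex=(w[1]+w[2]-w[0]-w[3])
    print(c,w.round(4).tolist(),ctr.round(4),"yaw from y",np.arctan2(-ey[0],ey[1]),"from x",np.arctan2(ex[1],ex[0]),np.hypot(*ey)/2,np.hypot(*ex)/2)
    for n in("dog","line","mark","push_face","bolt"):
        l=landmark_of(n,p)
        if l:
            q=onplane(p,l[0]["at"],Z[n])[:2]-ctr
            u=ey/np.hypot(*ey);R=np.array([[u[1],-u[0]],[u[0],u[1]]]).reshape(2,2)
            s=np.array([q@[u[1],-u[0]],q@u]);print(n,s.round(4),"ang",np.arctan2(s[1]+.075,s[0]))
    cand=np.where(p["depth"]>0)
E
```

```text
top [[0.5606, 0.085], [0.6854, 0.056], [0.6214, -0.2148], [0.4984, -0.1864]] [ 0.5914 -0.0651] yaw from y -0.22863391970976804 from x -0.2273004006175619 0.27837405039538027 0.12721528196403223
dog [-0.033  -0.0995] ang -2.503303588808165
line [ 0.0338 -0.0429] ang 0.7586533220706791
mark [ 0.057  -0.0897] ang -0.2530089117070835
push_face [0.0015 0.0645] ang 1.5601845825627139
bolt [ 0.0017 -0.0727] ang 0.9323971020246095
scene [[0.5639, 0.0818], [0.6883, 0.0524], [0.6262, -0.2178], [0.502, -0.1886]] [ 0.5951 -0.068 ] yaw from y -0.2254622950687002 from x -0.2311133661322369 0.2772771452612922 0.12769436642672632
line [ 0.0298 -0.039 ] ang 0.8799727683674984
push_face [-0.0199  0.0685] ang 1.7084209897377183
bolt [-0.0815 -0.1114] ang -2.7216615404426436
```

```bash
cat >> h.py <<'E'
C=np.array([.5932,-.0666]);YAW=-.228
ex=np.array([np.cos(YAW),np.sin(YAW)]);ey=np.array([-ex[1],ex[0]])
def W(x,y,z): return np.r_[C+x*ex+y*ey,z]
def ori(yaw,s=1):  # tool down, tool y along stand y turned by yaw
    a=YAW+yaw; y=s*np.array([-np.sin(a),np.cos(a),0]); z=np.array([0,0,-1.]);
    return np.column_stack([np.cross(y,z),y,z])
def dogpose(n,z=.048,r=.043): return W(-r*np.cos(n),-.075-r*np.sin(n),z)
def st():
    s=sensors.get_state();print("t",round(s["t"],2),"pos",s["ee_pos"].round(4) if hasattr(s["ee_pos"],"round") else s["ee_pos"],"f",np.round(s["ft_force"],2),"open",round(s["opening"],4),"grip",np.round(s["grasp_force"],2));return s
E
python3 - <<'E'
from h import *
for s in(1,-1):
    for n in(.82,0):
        q=robot.inverse_kinematics(dogpose(n),ori(n,s)); print(s,n,None if q is None else np.round(q,2))
    q=robot.inverse_kinematics(W(0,.1,.045),ori(0,s)); print(s,"chk",None if q is None else np.round(q,2))
E
```

```text
1 0.82 [-0.45  0.36  1.7  -0.    1.08 -2.61]
1 0 [-0.4   0.34  1.74 -0.    1.07 -1.74]
1 chk [-0.09  0.46  1.56 -0.    1.12 -1.43]
-1 0.82 [-0.45  0.36  1.7  -0.    1.08  0.53]
-1 0 [-0.4   0.34  1.74 -0.    1.07  1.4 ]
-1 chk [-0.09  0.46  1.56 -0.    1.12  1.71]
```

```bash
python3 - <<'E'
from h import *
n=.82;O=ori(n,-1)
robot.command_gripper(.045)
robot.move_ptp(dogpose(n,.20),O); st()
robot.move_linear(dogpose(n,.085),O)
print(robot.move_linear(dogpose(n),O,max_speed=.06,stop_force=6)); st()
p=grab_frame("top");cv2.imwrite("pics/c.png",cv2.resize(p["frame"][170:290,320:480],(800,600)))
q=grab_frame("scene");cv2.imwrite("pics/d.png",cv2.resize(q["frame"][190:310,220:380],(800,600)))
E
```

```text
t 5.29 pos [ 0.5408 -0.1628  0.2   ] f [-1.02 -0.49  0.02] open 0.0451 grip 0.0
False
t 6.97 pos [ 0.5407 -0.1637  0.048 ] f [-0.23 -0.68 -0.49] open 0.0452 grip 0.0
```

View pics/d.png

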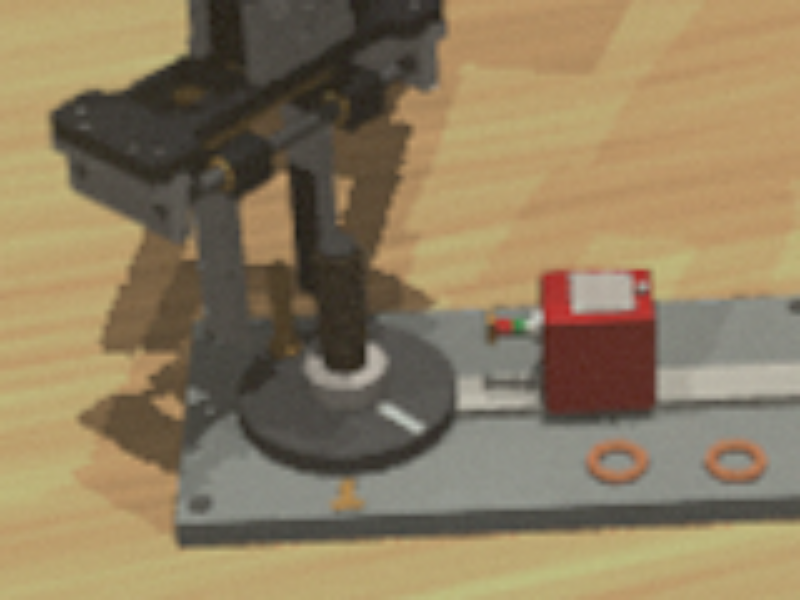

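The pin, at (285,305), stands between the two fingers at (225,270) and (310,220). The bolt is clear. Next I'll close gently and follow the arc.

```bash
python3 - <<'E'
from h import *
robot.command_gripper(0.006,squeeze=8); s=st()
assert s["opening"]>.007
for n in(.7,.55,.4,.25,.12,0.):
    robot.move_linear(dogpose(n),ori(n,-1),max_speed=.04)
st()
p=grab_frame("top");cv2.imwrite("pics/e.png",cv2.resize(p["frame"][190:280,350:470],(800,600),interpolation=cv2.INTER_CUBIC))
q=grab_frame("scene")
for c,x in(("top",p),("scene",q)): look(c,["line","mark","dog","bolt"],x)
cv2.imwrite("pics/f.png",cv2.resize(q["frame"][210:300,240:360],(800,600),interpolation=cv2.INTER_CUBIC))
E
```

```text
t 7.72 pos [ 0.54   -0.1633  0.0479] f [-2.29  1.02  0.96] open 0.0098 grip 8.0
t 9.48 pos [ 0.5341 -0.1297  0.0479] f [-4.39  0.34  1.35] open 0.0101 grip 8.0
top bolt 0.27 [206.  485.9] [ 0.6354 -0.3405  0.042 ]
scene line 0.96 [281.7 289.8] [ 0.631  -0.1509  0.028 ]
scene mark 0.57 [287.3 289.8] [ 0.6353 -0.1525  0.016 ]
scene dog 0.2 [274.2 322.8] [ 0.6844 -0.0895  0.075 ]
scene bolt 0.68 [260.6 286.1] [ 0.5718 -0.1455  0.042 ]
```

View pics/f.png

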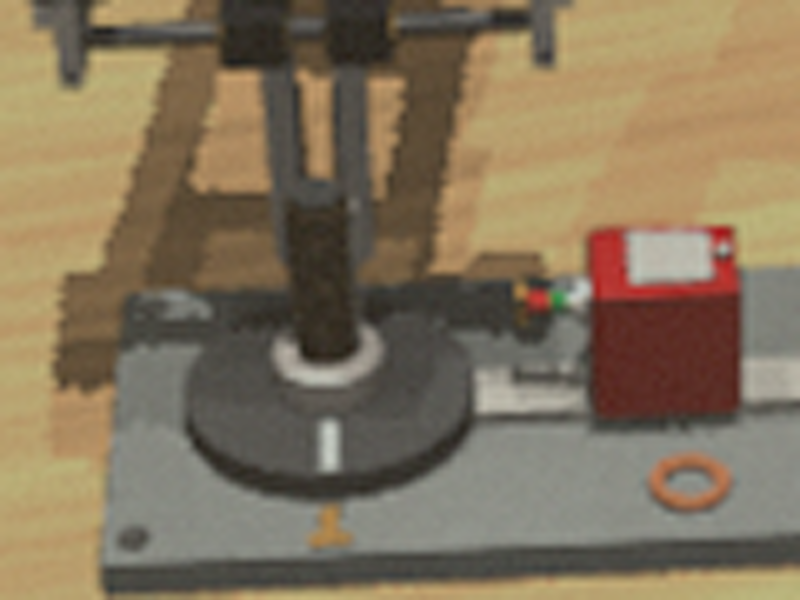

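The line at (329,445) points straight at the mark at (331,515), well within 0.02 rad, and the foot is still far from the bolt. I'll release, then go behind the checker and feel for its back face.

```bash
python3 - <<'E'
from h import *
robot.pause(.3)
robot.command_gripper(.03)
p=sensors.get_state()["ee_pos"]
robot.move_linear([p[0],p[1],.14],max_speed=.12)
O=ori(0,-1)
robot.command_gripper(0.0)
robot.move_linear(W(0,.11,.14),O,max_speed=.2)
robot.move_linear(W(0,.11,.05),O)
robot.pause(.3);s=st();f0=np.array(s["ft_force"])
print(robot.move_linear(W(0,.03,.05),O,max_speed=.03,stop_force=3))
s=st();y=(np.array(s["ee_pos"])[:2]-C)@ey;print("y",y,"f",(np.array(s["ft_force"])-f0)[:2]@ey)
for i in range(4):
    y-=.004;robot.move_linear(W(0,y,.05),O,max_speed=.03);robot.pause(.1)
    s=sensors.get_state();print(round((np.array(s["ee_pos"])[:2]-C)@ey,4),((np.array(s["ft_force"])-f0)[:2]@ey).round(2))
a=grab_frame("top");b=grab_frame("scene")
for c,x in(("top",a),("scene",b)): look(c,["line","mark","push_face"],x)
st()
cv2.imwrite("pics/g.png",cv2.resize(b["frame"][210:300,260:380],(800,600),interpolation=cv2.INTER_CUBIC))
E
```

```text
t 14.5 pos [0.6188 0.0405 0.0511] f [-0.28  0.46  0.23] open 0.0006 grip 0.0
True
t 15.82 pos [0.6099 0.0073 0.0495] f [-0.16  0.28  0.56] open 0.0008 grip 0.0
y 0.07576894775682207 f -0.1500009870447046
0.073 5.7
0.0689 4.14
0.0648 5.19
0.0607 3.9
top line 0.2 [181.1 169.1] [0.6865 0.3695 0.028 ]
top push_face 0.71 [218.9 338.9] [ 0.5986 -0.0149  0.058 ]
scene line 0.66 [279.4 288.9] [ 0.6225 -0.1511  0.028 ]
scene mark 0.93 [286.8 288.4] [ 0.6327 -0.1551  0.016 ]
scene push_face 0.75 [250.6 341.4] [ 0.5928 -0.0216  0.058 ]
t 17.78 pos [ 0.6062 -0.0073  0.0493] f [ 1.72  5.28 -2.07] open 0.0008 grip 2.53
```

View pics/g.png

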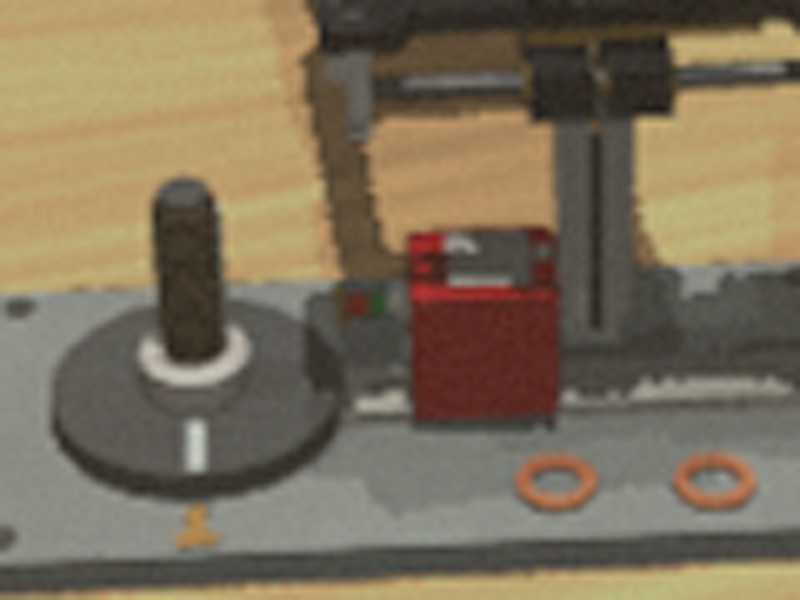

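The line at (197,445) is still on the mark at (198,525). The fingers bear on the checker's back at (560,300), and the foot at (345,305) is clear of the bolt. The force readings are noisy, so I'll push to just short of contact and then take averaged small steps.

```bash
cat >> h.py <<'E'
def push(y):
    robot.move_linear(W(0,y,.05),ori(0,-1),max_speed=.03)
    F=[]
    for _ in range(8): robot.pause(.03);F.append(np.array(sensors.get_state()["ft_force"])[:2]@ey)
    s=sensors.get_state();print(round(s["t"],1),"y",round((np.array(s["ee_pos"])[:2]-C)@ey,4),"F",np.mean(F).round(2),"sd",np.std(F).round(2))
E
python3 - <<'E'
from h import *
for y in(.05,.04,.034,.031,.029,.027): push(y)
a=grab_frame("scene");b=grab_frame("top")
for c,x in(("top",b),("scene",a)):
    _,r=look(c,["push_face","foot"],x)
    for k,v in r.items(): print(k,(v[0][:2]-C)@ey)
A=cv2.resize(a["frame"][225:285,270:350],(800,600),interpolation=cv2.INTER_CUBIC)
cv2.imwrite("pics/k.png",A)
E
```

```text
18.5 y 0.0508 F 5.27 sd 0.45
19.3 y 0.0406 F 4.97 sd 0.48
19.9 y 0.0345 F 5.05 sd 0.36
20.4 y 0.0315 F 4.73 sd 0.24
20.9 y 0.0296 F 4.98 sd 0.35
21.4 y 0.0276 F 5.19 sd 0.39
top push_face 0.77 [221.3 354.3] [ 0.5937 -0.0483  0.058 ]
push_face 0.017928944301800503
scene push_face 0.67 [253.7 328.2] [ 0.5954 -0.0533  0.058 ]
scene push_face 0.54 [277.  190.4] [ 0.5902 -0.3566  0.058 ]
push_face 0.01349118858230216
```

View pics/k.png

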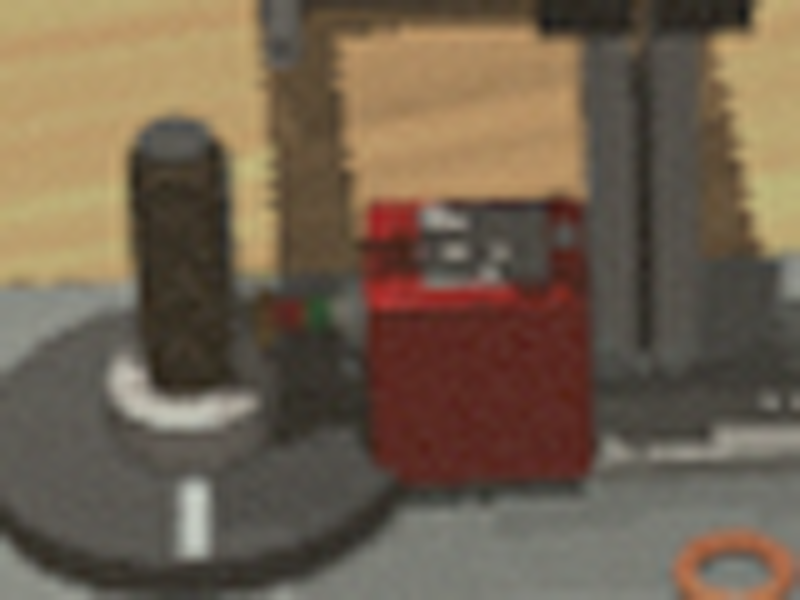

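The foot at (265,320) is about 4 mm from the bolt edge at (232,320), and the force plateau is 5.0 N, all friction. I'll take small steps until the force is about 1.9 N above it.

```bash
sed -i 's/range(8)/range(14)/; s/"sd",np.std(F).round(2))/"sd",np.std(F).round(2));return np.mean(F)/' h.py; python3 - <<'E'
from h import *
y=.027
while y>.0150:
    y-=.0015
    if push(y)>6.7: break
a=grab_frame("scene")
cv2.imwrite("pics/m.png",cv2.resize(a["frame"][225:285,270:350],(800,600),interpolation=cv2.INTER_CUBIC))
_,r=look("scene",["push_face","line","mark"],a)
E
```

```text
22.5 y 0.0262 F 5.51 sd 0.31
23.2 y 0.0247 F 5.52 sd 0.5
23.9 y 0.0233 F 5.69 sd 0.55
24.6 y 0.022 F 6.35 sd 0.38
25.3 y 0.0207 F 6.76 sd 0.48
scene push_face 0.91 [254.1 327.7] [ 0.5966 -0.0547  0.058 ]
scene push_face 0.49 [319.1 194.6] [ 0.7264 -0.3596  0.058 ]
scene line 0.96 [278.3 290.1] [ 0.6195 -0.1477  0.028 ]
scene mark 0.62 [286.6 290.9] [ 0.6337 -0.1497  0.016 ]
```

View pics/m.png

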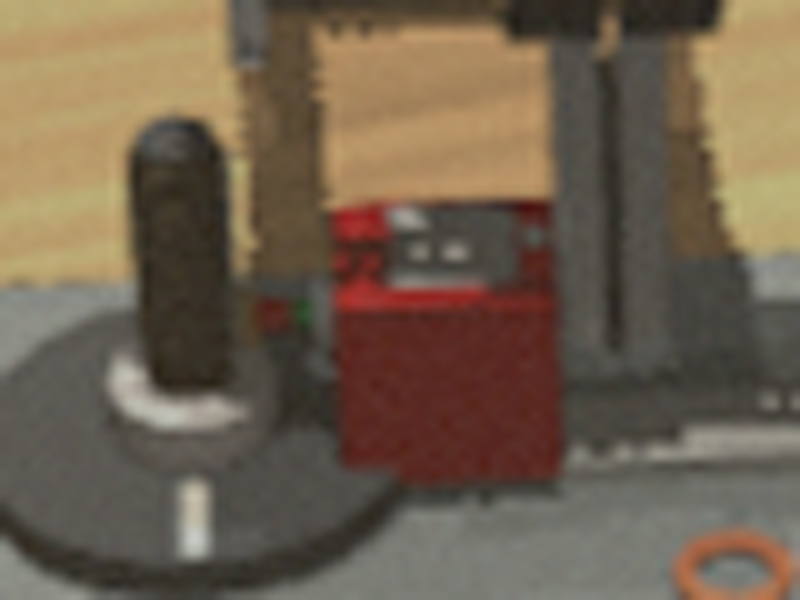

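The checker has moved 31 px (7 mm) and the foot only about 15 px, so the foot is on the strip and the plunger is about 4 mm in. The force excess of about 1.7 N suggests 4 to 5 mm. I'll go 1.6 mm further to centre it in the green, then withdraw.

```bash
python3 - <<'E'
from h import *
push(.0178)
robot.pause(.3)
O=ori(0,-1)
robot.move_linear(W(0,.08,.05),O,max_speed=.05)
robot.move_linear(W(0,.12,.2),O)
robot.move_ptp(W(-.1,.38,.25),O)
robot.pause(.3);st()
a=grab_frame("scene");b=grab_frame("top")
look("scene",["line","mark","push_face"],a);look("top",["line","mark","push_face"],b)
A=cv2.resize(a["frame"][225:285,270:350],(800,600),interpolation=cv2.INTER_CUBIC)
cv2.imwrite("pics/n.png",A)
cv2.imwrite("pics/o.png",cv2.resize(b["frame"][205:250,350:410],(800,600),interpolation=cv2.INTER_CUBIC))
E
```

```text
26.2 y 0.0191 F 7.04 sd 0.57
t 30.51 pos [0.5821 0.325  0.2498] f [ 0.58  0.16 -0.15] open 0.0005 grip 0.0
scene line 0.66 [278.4 288.9] [ 0.6191 -0.1503  0.028 ]
scene mark 0.81 [283.6 291.3] [ 0.6237 -0.1466  0.016 ]
scene push_face 0.67 [251.4 324.4] [ 0.5845 -0.0591  0.058 ]
top line 0.71 [212.6 401. ] [ 0.6209 -0.1544  0.028 ]
top mark 0.85 [210.5 401.1] [ 0.6284 -0.1566  0.016 ]
top mark 0.24 [201.3 343.3] [ 0.648  -0.0253  0.016 ]
top push_face 0.79 [221.9 356.2] [ 0.5925 -0.0524  0.058 ]
```

View pics/n.png

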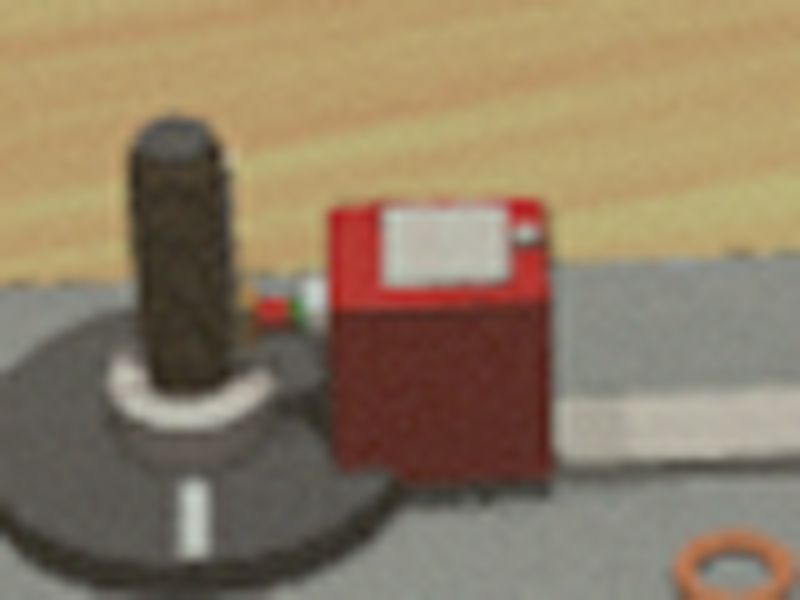

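View pics/o.png

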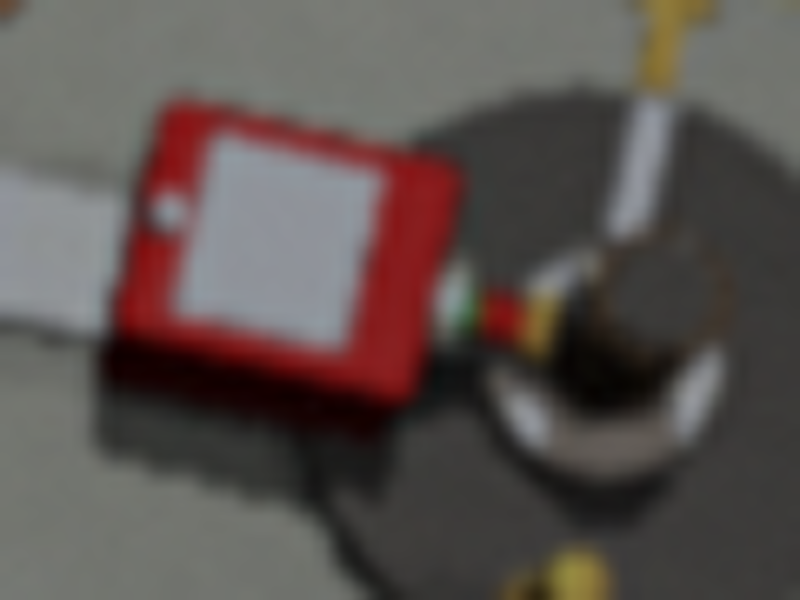

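The line at (193,515) is on the mark, the foot bears on the bolt, and about 3 mm of green shows at the barrel's mouth at (297,310). That puts the plunger about 6 mm in. The arm is clear and nothing else has moved, so I'm handing in.

```bash
python3 -c "
from h import *
print(robot.job_done())"
```

```text
the job is handed in; nothing more can be done
None
```

I handed the job in at about 30 s: the white line is on the brass mark, and the foot bears lightly on the bolt with the plunger about 6 mm in (mouth in the green), estimated from the pictures and push force; the interface returned no verdict.

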